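# Clear the tea tin off the warming plate and switch it on

## Task

The yellow tea tin has been left on the warming plate, where it blocks the red toggle switch. First put the tin back upright in the empty middle bay of the tea rack, lowered all the way in and not dropped, and only then flip the switch fully over to on (towards the splash guard). Leave the mug, salt shaker and kitchen timer where they stand.

Things in the scene. Friction and masses are not known exactly. Their poses are not given: they have to be found in the camera images.
- tea_tin: loose yellow tin, an upright box 60 x 38 x 90 mm (own x, y, z), 0.15 to 0.31 kg. Origin: centre of its underside, z up. At the start it stands on the plate, long side along the plate's x, one end 1 to 3 mm from the splash guard, the other beside the switch: only its 60 mm long faces (38 mm apart) can be gripped there. It fits the rack either way round.
- warmer: white warming plate, fixed, top 18 mm above the worktop, 120 mm wide (y), from x = -73 to 33 mm of its origin (on the worktop); its -x side roughly faces the robot. An aluminium splash guard stands upright across it from x = 20 to 28 mm, its top 106 mm above the worktop (the tin's top: 108). Switch pivot at x = -45, y = 0, z = 18 mm.
- switch (a joint): toggle bat with red sleeve, hinged about the plate's y; 0 = off (leans 0.4 rad to the plate's -x, towards the robot), 0.8 = on (leans 0.4 rad to +x, towards the splash guard), 0.4 = upright. Bistable: falls back below 0.4, snaps on above; about 1 N at the tip moves it. The tin on the plate stops it about halfway, so it cannot be switched on.
- switch_tip (a point): tip of the toggle bat, 35 mm from its pivot; the bat is 9 mm thick there, 6 mm lower down. When off, the tip is 14 mm to the plate's -x side of the pivot and 50 mm above the worktop.
- tea_rack: wooden rack, fixed, 82 (x) x 158 (y) mm, three bays along its y, a blue and a red tin (fixed, like the yellow one) in the outer two. Origin: centre of its underside. Base 6 mm thick, a 16 mm high rim along both x ends. Dividers 5 mm thick, 46 mm long in x, tops 108 mm above the worktop, 12 mm higher than a tin in its bay, which can thus be held only by its two ends (60 mm apart).
- bay (a point): centre of the floor of the rack's empty middle bay, 6 mm above the worktop, axes as the rack: the bay is 70 mm long in x between the rims and 46 mm wide in y between the dividers.
- mug: white mug with dark dots, 82 x 114 x 91 mm, loose bystander; origin at the centre of its underside
- salt_shaker: glass salt shaker with a blue cap, 52 mm across, 95 mm tall, loose bystander; origin at the centre of its underside
- kitchen_timer: round red and white kitchen timer, 67 mm across, 57 mm tall, loose bystander; origin at the centre of its underside

How it is judged:
On the way, in this order (a step that is already met when the one before it is completed fails the run):
1. the yellow tin stands released in the middle bay of the rack, all the way down, while the switch is still off (x of tea_tin in the frame of bay between -0.009 and 0.009 m and y of tea_tin in the frame of bay between -0.008 and 0.008 m and z of tea_tin in the frame of bay below 0.004 m and angle between tea_tin's own z axis and vertical below 0.08 rad and contact force between tea_tin and the fingers below 0.2 N and linear speed of tea_tin below 0.02 m/s and value of joint switch below 0.3 rad), for 0.2 s.
2. the switch has been flipped fully on (value of joint switch above 0.7 rad), for 0.2 s.
At the end, for the whole second after the job is handed in: The yellow tin stands upright (within 0.08 rad) and at rest in the middle bay of the rack, its underside within 4 mm of the bay's floor and its centre within 9 mm along and 8 mm across of the bay's centre, and the switch is on (above 0.7 of 0.8 rad) (x of tea_tin in the frame of bay between -0.009 and 0.009 m and y of tea_tin in the frame of bay between -0.008 and 0.008 m and z of tea_tin in the frame of bay below 0.004 m and angle between tea_tin's own z axis and vertical below 0.08 rad and linear speed of tea_tin below 0.02 m/s and value of joint switch above 0.7 rad); the robot touches nothing.
It fails at once if the tin is dropped into the rack (faster than 0.3 m/s within 25 mm of the bay) (horizontal distance between tea_tin and bay below 0.025 m and z of tea_tin in the frame of bay below 0.08 m and linear speed of tea_tin above 0.3 m/s).
It fails at once if the tin is tipped over (more than 1 rad) (angle between tea_tin's own z axis and vertical above 1 rad).
It fails at once if the mug, salt shaker or kitchen timer is moved more than 30 mm (distance of any of mug, salt_shaker, kitchen_timer from where it was at the start of the episode above 0.03 m).
It also fails if it takes over 72 s, if anything falls off the work surface, if the arm or the gripper's body presses on something with over 40 N, if the wrist force passes 120 N, or if a joint passes its speed limit or range.

## Robot

A 6-joint arm with a two-finger parallel gripper is mounted at the origin on a cart in front of the work surface, level with it; the furniture and walls round the work are solid. World frame = base frame: x ahead of the robot, y to its left, z up, the work surface at z = 0. Lengths are in m, angles in rad, forces in N, time in s.
With the tool pointing down it reaches from about 0.425 to 0.95 m from the base axis. Payload 3.5 kg.
Tool frame: the origin (TCP) lies at the very end of the fingers, on their centre line; the grasp point (between the pads) lies bot.tcp_to_grasp behind it (bot.tcp_to_grasp is the distance from the TCP to the grasp point, in m); z points along the fingers, y is the line along which they close (so a half turn about z gives the same grasp; the last joint's range is limited). The gripper opens to 85 mm and grips with 20 to 120 N. Pads are 22 mm wide; open, the fingers measure 114 mm over their backs; the gripper's body (76 mm by 85 mm) begins 54 mm behind the grasp point. The pads swing forward as they close: fully open they stand 13 mm farther back than shut.
Start: joints at [-1.468, 0.286, 1.577, -0, 1.279, -0.15], TCP at [0.169, -0.654, 0.231] pointing down, gripper open.
Joint ranges: [-2.77, 2.77], [-0.9, 2.22], [0.21, 2.48], [-1.53, 4.67], [0.24, 2.81], [-2.84, 2.84]. Speed limits (rad/s): [2.79, 2.79, 3.14, 3.14, 3.14, 3.14].

## Interface

Orientations are given as a 3x3 rotation matrix whose columns are the frame's x, y, z axes.
In Python, from bench import bot gives the robot as it stands.
- The arm moves only by the tool run_rows, called after "Request:" as name([rows], argument=value, ...), one row to a line, values as JSON. Schema: {"type":"object","properties":{"segments":{"type":"array","items":{"type":"array","items":{"type":"array","items":{"type":"number"},"minItems":4,"maxItems":4},"minItems":1,"maxItems":12},"minItems":1,"maxItems":1},"jaw":{"type":"number"},"grip_n":{"type":"number"},"only":{"type":"string"},"quiet":{"type":"boolean"},"lines":{"type":"string"}},"required":["segments"],"additionalProperties":false}. segments is a list that holds a single list of rows (three levels of brackets), with 1 to 12 rows, each of 4 numbers: dx, dy, dz in m, then a turn about the tool's z in rad; each row is the pose to reach, as a shift and turn from the pose commanded when the call began, along the tool's axes at that moment; what a row does not reach only later rows make up. A row lasts 1/10 s, in which the tool goes at most 0.05 m and 0.15 rad, less where a joint would pass 70% of its speed; a pose out of reach is approached as far as the arm can. jaw is the opening from 0.0 (shut) to 1.0 (fully open), set as the call begins (left out keeps the last). The fingers move at their own pace and stop on an object; grip_n is the grip in N (left out, the last holds). Time passes only in rows, so rows that do not move let the fingers close. The tool returns the time, the measured TCP pose, the force, the opening and the grip force at its end. only (a regular expression) keeps the lines of the reply that match it, lines (a string "A,B") keeps lines A to B, and quiet returns only ok. Input that does not fit is refused with a message, and nothing moves.
- bot.sense(): the state, without advancing time (a new reading comes with each control period).
- bot.read_camera(name): name is "scene" or "top"; returns a dict with "color" (480x640x3 uint8, red, green, blue), "fovy" (degrees; the focal length in pixels is half the picture's height over the tangent of half this angle, whatever the lens; pixels are square), "cx", "cy" (the principal point, pixels), "cam_to_world" (4x4, takes a point from camera to world coordinates). Camera axes: x right, y down, z forward; pixel columns grow to the right and rows downward; lengths in m; the calibration is good to about 2 mm. A picture is of the moment at which its call begins. There is no depth.
- bot.job_done(): hands the job in; it is judged then, once.
The state is a dict: "clock": time; "qpos": joint angles; "qvel": joint speeds; "joint_torque": joint torques, N m; "ee_pos": TCP position; "eef_rot": TCP orientation; "contact_force": force on the tool from outside, world axes, zero at the start; "wrist_torque": the same for the moment, N m; "opening": opening from 0.0 (shut) to 1.0 (fully open); "finger_force": force on a finger pad.
Only numpy, scipy, OpenCV 4.12 (cv2) and the standard library are available. Lean on these libraries where they do the work, as an engineer would, in place of code of your own. Each camera call takes 0.05 s, during which the arm holds its last target. There are 200 camera calls.

## Working session

There is one attempt and no reset: what is moved stays moved. The work goes in short steps, Python scripts to look and compute and a tool call to move; the robot and the scene stay as the last step left them, time stands still between calls to the robot, and variables do not carry over. Pictures are saved under pics/ and viewed, at most 10 in all, crops included, and the job is handed in when it is done.

```bash
ls; mkdir -p pics
```

Run:
```python
from bench import bot
import cv2,numpy as np
for n in("scene","top"):
    c=bot.read_camera(n); cv2.imwrite(f"pics/{n}0.png",c["color"][:,:,::-1]); np.savez(f"{n}0.npz",**c)
    print(n,c["fovy"],c["cx"],c["cy"],c["cam_to_world"].round(3).tolist())
s=bot.sense();print(s["clock"],s["ee_pos"],s["eef_rot"].round(3) if hasattr(s["eef_rot"],'round') else s["eef_rot"],s["opening"],bot.tcp_to_grasp)
```

```text
bench.py
pics
scene 45.95689725389162 311.8546230032686 240.40551273039605 [[-0.816, -0.264, 0.513, -0.029], [-0.577, 0.352, -0.737, 0.985], [0.014, -0.898, -0.44, 0.572], [0.0, 0.0, 0.0, 1.0]]
top 52.254865357067494 313.69362553643157 229.52303705167202 [[-0.03, -0.976, 0.215, 0.301], [-1.0, 0.028, -0.011, 0.15], [0.005, -0.215, -0.977, 1.196], [0.0, 0.0, 0.0, 1.0]]
0.1 [ 0.16881124 -0.65292452  0.23006599] [[ 0.968  0.25  -0.   ]
 [ 0.25  -0.968  0.002]
 [ 0.    -0.002 -1.   ]] 1.0045147469273166 0.0187
```

View pics/scene0.png

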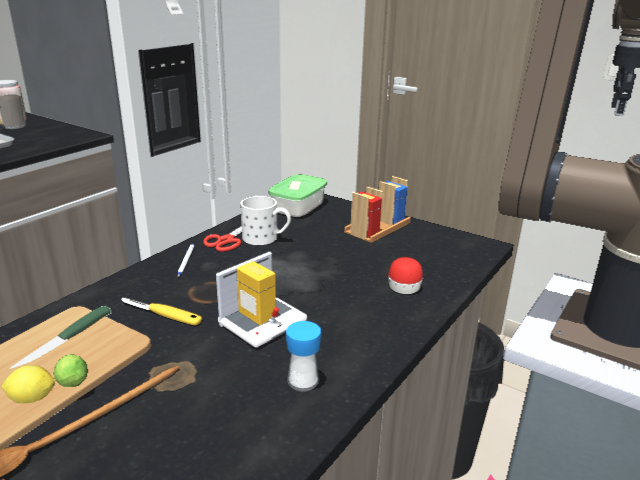

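View pics/top0.png

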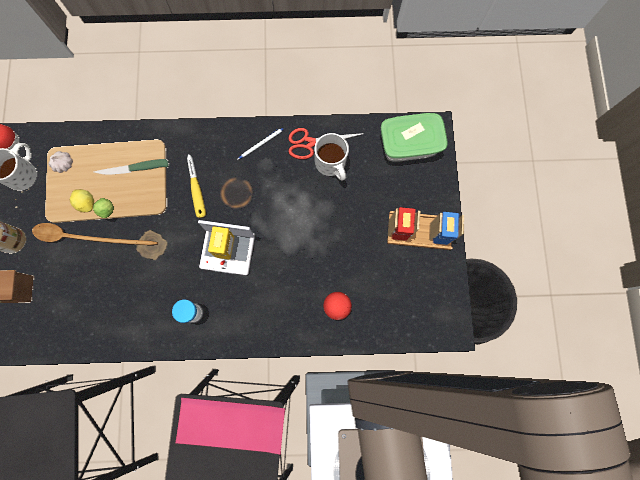

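The tin stands on the plate at about (220,243) in top and (256,293) in scene. The rack is at (425,228) in top and (378,212) in scene. The mug, timer and shaker are clear of both. I'll enlarge these areas next.

Run:
```python
import cv2,numpy as np
t=cv2.imread("pics/top0.png");s=cv2.imread("pics/scene0.png")
f=lambda im,x,y,w,h,:cv2.resize(im[y:y+h,x:x+w],(400,300),interpolation=cv2.INTER_CUBIC)
m=np.vstack([np.hstack([f(t,186,205,80,60+20-20),f(t,385,200,80,60)]),np.hstack([f(s,205,250,120,90),f(s,330,165,100,75)])])
m[:5]=m[:5];cv2.imwrite("pics/m1.png",m)
```

Create h.py:
```python
import numpy as np,cv2
def load(n):
    c=dict(np.load(n+".npz")); return c
def ray(c,u,v):
    f=240/np.tan(np.radians(float(c["fovy"]))/2); T=c["cam_to_world"]
    d=T[:3,:3]@np.array([(u-c["cx"])/f,(v-c["cy"])/f,1.]); return T[:3,3],d
def plane(c,u,v,z):
    o,d=ray(c,u,v); return (o+d*(z-o[2])/d[2])
def proj(c,p):
    f=240/np.tan(np.radians(float(c["fovy"]))/2);T=c["cam_to_world"]
    q=T[:3,:3].T@(np.asarray(p)-T[:3,3]); return np.array([c["cx"]+f*q[0]/q[2],c["cy"]+f*q[1]/q[2]])
```

Run:
```python
from h import *
t=load("top0");hsv=cv2.cvtColor(t["color"],cv2.COLOR_RGB2HSV)
# white plate outline
def big(m,x0,y0,x1,y1):
    mm=np.zeros_like(m);mm[y0:y1,x0:x1]=m[y0:y1,x0:x1]
    c,_=cv2.findContours(mm,cv2.RETR_EXTERNAL,cv2.CHAIN_APPROX_NONE);return max(c,key=cv2.contourArea)
Y=big(cv2.inRange(hsv,(20,120,90),(35,255,255)),200,220,245,262)
r=cv2.minAreaRect(Y);print("yellow",r,cv2.boxPoints(r).round(1).tolist())
top=big(cv2.inRange(hsv,(20,120,200),(35,255,255)),200,220,245,262)
r=cv2.minAreaRect(top);print("bright",r,cv2.boxPoints(r).round(1).tolist())
g=t["color"].astype(int)
for y in (228,240,255):print([tuple(g[y,x]) and int(hsv[y,x,2]) for x in range(200,250,3)])
```

```text
yellow ((220.71644592285156, 242.27349853515625), (23.403091430664062, 30.528289794921875), 10.007979393005371) [[206.5, 255.3000030517578], [211.8000030517578, 225.1999969482422], [234.89999389648438, 229.3000030517578], [229.60000610351562, 259.29998779296875]]
bright ((217.6981201171875, 239.4434051513672), (16.278820037841797, 25.923254013061523), 10.619654655456543) [[207.3000030517578, 250.6999969482422], [212.10000610351562, 225.1999969482422], [228.10000610351562, 228.1999969482422], [223.3000030517578, 253.6999969482422]]
[63, 94, 125, 121, 255, 255, 255, 255, 255, 221, 110, 113, 134, 235, 255, 255, 255]
[65, 53, 255, 130, 255, 255, 255, 218, 255, 114, 135, 109, 82, 146, 156, 150, 149]
[47, 255, 166, 148, 142, 129, 131, 109, 111, 119, 117, 85, 157, 161, 160, 159, 255]
```

View pics/m1.png

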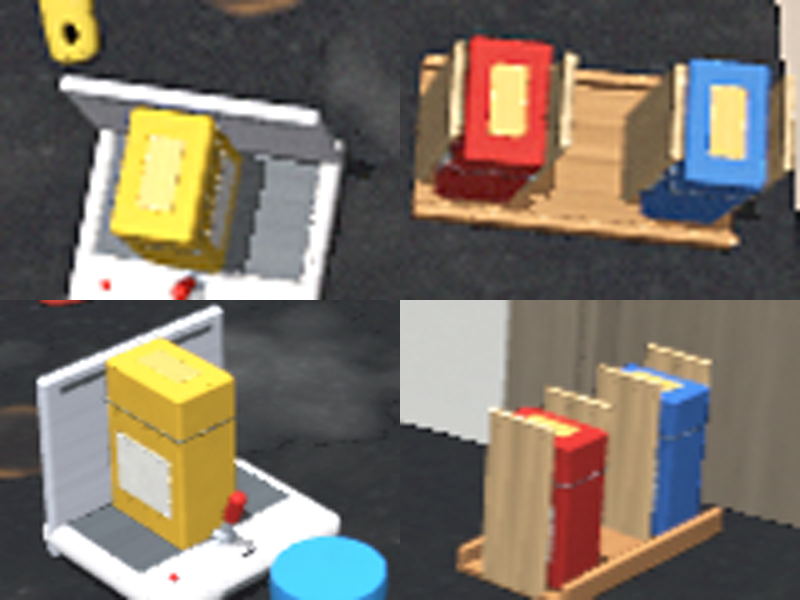

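The crops (5x) show the tin top's corners at about (211.6,226.4), (229,228.6), (225.4,253.2) and (208,252) in top. The guard lies behind it and the red switch in front leans to the robot. The rack's middle bay is empty between the red and blue tins.

Run:
```python
from h import *
t=load("top0");s=load("scene0")
def box(c,pts,z,name):
    P=np.array([plane(c,u,v,z)[:2] for u,v in pts]);e=np.roll(P,-1,0)-P
    print(name,"centre",P.mean(0).round(4),"sides",np.linalg.norm(e,axis=1).round(4),"ang",np.degrees(np.arctan2(e[:,1],e[:,0])).round(1));return P
box(t,[(211.6,226.4),(229,228.6),(225.4,253.2),(208,252)],.108,"tin top(top)")
k=120/400
S=lambda x,y:(205+x*k,250+(y-300)*k)
box(s,[S(107,360),S(152,341),S(235,376),S(179,405)],.108,"tin top(scene)")
hsv=cv2.cvtColor(t["color"],cv2.COLOR_RGB2HSV)
def rect(lo,hi,x0,y0,x1,y1):
    m=cv2.inRange(hsv,lo,hi);mm=np.zeros_like(m);mm[y0:y1,x0:x1]=m[y0:y1,x0:x1]
    c,_=cv2.findContours(mm,cv2.RETR_EXTERNAL,cv2.CHAIN_APPROX_NONE);return cv2.boxPoints(cv2.minAreaRect(max(c,key=cv2.contourArea)))
R=box(t,rect((0,150,160),(6,255,255),390,200,420,240),.096,"red")
B=box(t,rect((100,120,190),(125,255,255),432,205,465,245),.096,"blue")
r,b=R.mean(0),B.mean(0);print("mid",(r+b)/2,"dist",np.linalg.norm(r-b),"ang",np.degrees(np.arctan2(*(r-b)[::-1])))
T=lambda x,y,ox,oy:(ox+x/5,oy+y/5)
# guard top ends, front/back edge
G=[plane(t,*T(*p,186,205),.106)[:2] for p in((62,80),(320,115))];d=G[0]-G[1];print("guard",G,np.linalg.norm(d),np.degrees(np.arctan2(*d[::-1])))
# switch tip / red
tip=plane(t,*T(180,288,186,205),.05);print("tip",tip)
tip2=plane(s,*S(238,496),.05);print("tip scene",tip2)
# rack rim corners: front corners at z=.016
a=[plane(t,*T(x-400,y,385,200),.016)[:2] for x,y in((415,210),(735,242))];d=a[0]-a[1];print("rack front",a,np.linalg.norm(d),np.degrees(np.arctan2(*d[::-1])))
# divider tops adjacent to bay z=.108
for x,y in((573,55),(562,145),(680,65),(672,150)):print("div",plane(t,*T(x-400,y,385,200),.108)[:2])
for n,u,v in(("mug",331,148),("shaker",184,311),("timer",337,306)):print(n,plane(t,u,v,.09 if n!="timer" else .04))
```

```text
tin top(top) centre [0.5226 0.3533] sides [0.0401 0.0571 0.0394 0.0594] ang [-99.  172.3  84.4  -7. ]
tin top(scene) centre [0.5213 0.3596] sides [0.0294 0.0574 0.0389 0.0597] ang [-99.6 176.8  84.3 -12.5]
red centre [ 0.5605 -0.0773] sides [0.0587 0.0374 0.0587 0.037 ] ang [ -8.8 -97.  170.8  83. ]
blue centre [ 0.5467 -0.1777] sides [0.0587 0.0361 0.0587 0.0357] ang [ -7.6 -94.4 172.   85.6]
mid [ 0.55363458 -0.12752809] dist 0.10133610692087616 ang 82.18992382108469
guard [array([0.56858952, 0.40017575]), array([0.54882439, 0.28228648])] 0.11953468609347517 80.48239499440335
tip [0.47966992 0.35527794 0.05      ]
tip scene [0.47740343 0.35952787 0.05      ]
rack front [array([ 0.52435753, -0.0455499 ]), array([ 0.50391071, -0.20157792])] 0.15736205660748415 82.5341715688367
div [ 0.57736277 -0.10752669]
div [ 0.5351954  -0.09928062]
div [ 0.57123709 -0.15636705]
div [ 0.53143745 -0.1492959 ]
mug [0.74403753 0.08943751 0.09      ]
shaker [0.3668931  0.43156641 0.09      ]
timer [0.37096789 0.0872695  0.04      ]
```

Create go.py:
```python
import sys,numpy as np
from bench import bot
# usage: go.py x y z yaw_deg (tool x axis)  -> shift in tool axes, turn
s=bot.sense();R=np.array(s["eef_rot"]);p=np.array(s["ee_pos"])
a=[float(v) for v in sys.argv[1:]]
d=R.T@(np.array(a[:3])-p);yaw=np.arctan2(R[1,0],R[0,0])
t=-(np.radians(a[3])-yaw);t=(t+np.pi)%(2*np.pi)-np.pi
print("now",p.round(4),"yaw",np.degrees(yaw).round(2),"q",np.round(s["qpos"],2),"F",np.round(s["contact_force"],1),"| shift",d.round(4),"turn",round(t,3),"dist",np.linalg.norm(d).round(3))
```

```bash
python3 go.py .52 -.25 .23 14.5
```

```text
now [ 0.1688 -0.6529  0.2301] yaw 14.49 q [-1.47  0.29  1.58  0.    1.28 -0.15] F [ 0.8  0.2 -0.4] | shift [ 0.4408 -0.3023  0.0009] turn -0.0 dist 0.534
```

Request:
run_rows([
  [[0.44, -0.3, 0, 0], [0.44, -0.3, 0, 0], [0.44, -0.3, 0, 0], [0.44, -0.3, 0, 0], [0.44, -0.3, 0, 0], [0.44, -0.3, 0, 0], [0.44, -0.3, 0, 0], [0.44, -0.3, 0, 0], [0.44, -0.3, 0, 0], [0.44, -0.3, 0, 0], [0.44, -0.3, 0, 0], [0.44, -0.3, 0, 0]],
], jaw=1.0)

```text
clock: 1.3
ee_pos: [0.5216, -0.2496, 0.2308]
eef_rot: [[0.967, 0.255, -0.0], [0.255, -0.967, 0.001], [0.0, -0.001, -1.0]]
contact_force: [0.1, -0.7, -0.2]
opening: 1.0
finger_force: 0.0
```

```bash
python3 go.py .522 .354 .23 -8.8
```

```text
now [ 0.5216 -0.2496  0.2308] yaw 14.79 q [-0.62  0.08  1.82  0.    1.25  0.69] F [ 0.1 -0.7 -0.2] | shift [ 0.1545 -0.5835  0.0016] turn 0.412 dist 0.604
```

Request:
run_rows([
  [[0.154, -0.583, 0, 0.1], [0.154, -0.583, 0, 0.2], [0.154, -0.583, 0, 0.3], [0.154, -0.583, 0, 0.4], [0.154, -0.583, 0, 0.41], [0.154, -0.583, 0, 0.41], [0.154, -0.583, 0, 0.41], [0.154, -0.583, 0, 0.41], [0.154, -0.583, 0, 0.41], [0.154, -0.583, 0, 0.41], [0.154, -0.583, 0, 0.41], [0.154, -0.583, 0, 0.41]],
])

```text
clock: 2.5
ee_pos: [0.5231, 0.3479, 0.2309]
eef_rot: [[0.988, -0.157, -0.0], [-0.157, -0.988, -0.001], [-0.0, 0.001, -1.0]]
contact_force: [0.1, -0.5, 1.2]
opening: 1.0
finger_force: 0.0
```

Request:
run_rows([
  [[0, 0, 0, 0], [0, 0, 0, 0]],
], quiet=true)

```text
ok
```

```bash
python3 go.py .522 .354 .16 -8.8
```

Run:
```python
from h import *
from bench import bot
ims=[]
for n in("scene","top"):
    c=bot.read_camera(n);np.savez(n+"1.npz",**c);ims.append(c["color"][:,:,::-1])
a=cv2.resize(ims[0][190:350,180:330],(400,427));b=cv2.resize(ims[1][190:350,150:300],(400,427));cv2.imwrite("pics/m2.png",np.hstack([a,b]))
```

```text
now [0.5229 0.347  0.2305] yaw -8.92 q [ 0.42  0.19  1.7  -0.    1.26  2.15] F [ 0.6  0.1 -0.9] | shift [-0.0019 -0.0069  0.0704] turn -0.002 dist 0.071
```

View pics/m2.png

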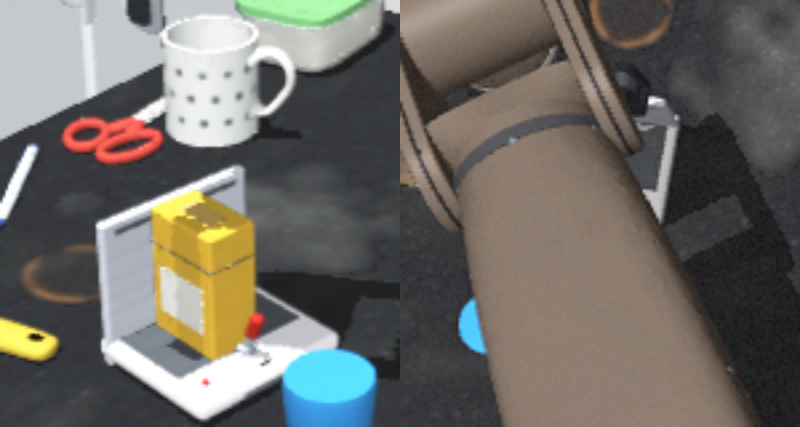

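The scene view shows the tin still against the guard, with the switch off. In the top view the arm hides the plate. I'll descend and grip.

Request:
run_rows([
  [[-0.002, -0.009, 0.04, 0], [-0.002, -0.009, 0.08, 0], [-0.002, -0.009, 0.11, 0], [-0.002, -0.009, 0.13, 0], [-0.002, -0.009, 0.15, 0], [-0.002, -0.009, 0.17, 0], [-0.002, -0.009, 0.17, 0]],
])

```text
clock: 3.5
ee_pos: [0.5209, 0.3531, 0.058]
eef_rot: [[0.987, -0.159, -0.006], [-0.159, -0.987, -0.003], [-0.006, 0.004, -1.0]]
contact_force: [-0.4, -0.1, -0.5]
opening: 1.0
finger_force: 0.0
```

Request:
run_rows([
  [[0, 0, 0, 0], [0, 0, 0, 0], [0, 0, 0, 0], [0, 0, 0, 0], [0, 0, 0, 0], [0, 0, 0, 0], [0, 0, 0, 0], [0, 0, 0, 0]],
], jaw=0.0, grip_n=40)

```text
clock: 4.3
ee_pos: [0.5237, 0.3565, 0.0631]
eef_rot: [[0.988, -0.156, 0.003], [-0.156, -0.988, 0.001], [0.002, -0.001, -1.0]]
contact_force: [0.7, -1.9, 6.4]
opening: 0.442
finger_force: 41.3
```

```bash
python3 go.py .522 .354 .16 -8.8
```

```text
now [0.5237 0.3565 0.0631] yaw -9.0 q [ 0.44  0.38  1.79 -0.    0.97  2.17] F [ 0.7 -1.9  6.4] | shift [-0.001   0.0026 -0.0969] turn -0.003 dist 0.097
```

Request:
run_rows([
  [[0, 0, -0.01, 0], [0, 0, -0.03, 0], [0, 0, -0.06, 0], [0, 0, -0.09, 0], [0, 0, -0.12, 0], [0, 0, -0.12, 0], [0, 0, -0.12, 0]],
])

```text
clock: 5.0
ee_pos: [0.5221, 0.3562, 0.1809]
eef_rot: [[0.988, -0.156, -0.0], [-0.156, -0.988, 0.0], [-0.0, -0.0, -1.0]]
contact_force: [-0.3, 0.3, -2.4]
opening: 0.44
finger_force: 40.8
```

```bash
python3 go.py .54 .10 .12 -9
```

```text
now [0.5221 0.3562 0.1809] yaw -9.0 q [0.44 0.24 1.73 0.   1.17 2.17] F [-0.3  0.3 -2.4] | shift [0.0578 0.2503 0.0609] turn 0.0 dist 0.264
```

Request:
run_rows([
  [[0.01, 0.03, 0, 0], [0.02, 0.07, 0, 0], [0.03, 0.12, 0, 0], [0.04, 0.17, 0.01, 0], [0.05, 0.21, 0.03, 0], [0.058, 0.24, 0.06, 0], [0.058, 0.25, 0.08, 0], [0.058, 0.25, 0.1, 0], [0.058, 0.25, 0.12, 0], [0.058, 0.25, 0.128, 0], [0.058, 0.25, 0.128, 0], [0.058, 0.25, 0.128, 0]],
])

```text
clock: 6.2
ee_pos: [0.5404, 0.1004, 0.053]
eef_rot: [[0.988, -0.156, -0.001], [-0.156, -0.988, 0.0], [-0.001, 0.0, -1.0]]
contact_force: [-0.3, 0.7, -1.9]
opening: 0.437
finger_force: 40.9
```

```bash
python3 go.py .54 .10 .0455 -9
```

```text
now [0.5404 0.1004 0.053 ] yaw -8.99 q [-0.    0.23  2.    0.    0.91  1.73] F [-0.3  0.7 -1.9] | shift [-0.0004  0.0005  0.0075] turn 0.0 dist 0.008
```

Request:
run_rows([
  [[0, 0, 0.003, 0], [0, 0, 0.006, 0], [0, 0, 0.008, 0], [0, 0, 0.008, 0]],
])

```text
clock: 6.6
ee_pos: [0.5406, 0.1002, 0.0453]
eef_rot: [[0.988, -0.156, -0.0], [-0.156, -0.988, -0.0], [-0.0, 0.0, -1.0]]
contact_force: [0.1, -0.5, -2.6]
opening: 0.442
finger_force: 40.9
```

Request:
run_rows([
  [[0, 0, 0, 0], [0, 0, 0, 0], [0, 0, 0, 0], [0, 0, 0, 0], [0, 0, 0, 0], [0, 0, 0, 0]],
], jaw=1.0)

```text
clock: 7.2
ee_pos: [0.5407, 0.1002, 0.0454]
eef_rot: [[0.988, -0.157, 0.0], [-0.157, -0.988, 0.0], [0.0, -0.0, -1.0]]
contact_force: [0.6, 0.1, -1.3]
opening: 0.994
finger_force: 0.0
```

Request:
run_rows([
  [[0, 0, -0.03, 0], [0, 0, -0.06, 0], [0, 0, -0.1, 0], [0, 0, -0.1, 0], [0, 0, -0.1, 0]],
])

```text
clock: 7.7
ee_pos: [0.5414, 0.1002, 0.1466]
eef_rot: [[0.988, -0.157, 0.003], [-0.157, -0.988, 0.0], [0.003, -0.0, -1.0]]
contact_force: [0.1, 0.0, -1.2]
opening: 1.0
finger_force: 0.0
```

```bash
python3 go.py .54 .10 .15 81
```

```text
now [0.5414 0.1002 0.1466] yaw -9.01 q [-0.    0.1   1.96  0.    1.08  1.73] F [ 0.1  0.  -1.2] | shift [-0.0013  0.0004 -0.0034] turn -1.571 dist 0.004
```

Request:
run_rows([
  [[-0.001, 0, 0, -0.14], [-0.001, 0, 0, -0.28], [-0.001, 0, 0, -0.42], [-0.001, 0, 0, -0.56], [-0.001, 0, 0, -0.7], [-0.001, 0, 0, -0.84], [-0.001, 0, 0, -0.98], [-0.001, 0, 0, -1.12], [-0.001, 0, 0, -1.26], [-0.001, 0, 0, -1.4], [-0.001, 0, 0, -1.54], [-0.001, 0, 0, -1.571]],
], lines="1,2")

```text
clock: 8.9
ee_pos: [0.5382, 0.1003, 0.1428]
```

```bash
python3 go.py .54 .10 .15 81
```

Run:
```python
from h import *
from bench import bot
ims=[]
for n in("scene","top"):
    c=bot.read_camera(n);np.savez(n+"2.npz",**c);ims.append(c["color"][:,:,::-1])
    print(n,proj(c,(.54,.1,.09)))
u,v=proj(dict(np.load("scene2.npz")),(.54,.1,.06)).astype(int);print(u,v)
a=cv2.resize(ims[0][v-60:v+60,u-60:u+60],(400,400),interpolation=cv2.INTER_CUBIC);u,v=proj(dict(np.load("top2.npz")),(.54,.1,.06)).astype(int);print(u,v)
b=cv2.resize(ims[1][v-60:v+60,u-60:u+60],(400,400),interpolation=cv2.INTER_CUBIC);cv2.imwrite("pics/m3.png",np.hstack([a,b]))
```

```text
now [0.5382 0.1003 0.1428] yaw 81.18 q [-0.    0.1   1.96  0.    1.08  0.15] F [0.8 0.  1.1] | shift [-0.0001  0.0018 -0.0072] turn 0.003 dist 0.007
scene [331.29726891 226.27685208]
top [329.71185527 231.04468332]
330 239
329 233
```

View pics/m3.png

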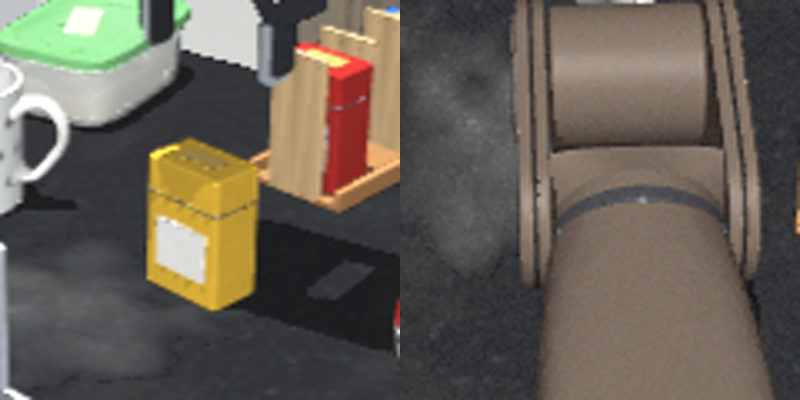

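The tin stands upright on the worktop. In the scene crop its top corners are at about (150,152), (190,140), (258,172) and (215,186). The fingers hang above it, at the top edge of the crop.

Run:
```python
from h import *
c=load("scene2")
P=np.array([plane(c,270+x*.3,179+y*.3,.09)[:2] for x,y in((150,152),(190,140),(258,172),(215,186))]);e=np.roll(P,-1,0)-P
print(P.mean(0),np.linalg.norm(e,axis=1),np.degrees(np.arctan2(e[:,1],e[:,0])))
```

```text
[0.53705666 0.10612407] [0.03141936 0.06089366 0.03360614 0.06104581] [-107.79150434  166.25058567   72.66414846  -15.81388607]
```

Request:
run_rows([
  [[0, 0, 0.03, 0], [0, 0, 0.06, 0], [0, 0, 0.08, 0], [0, 0, 0.095, 0], [0, 0, 0.097, 0], [0, 0, 0.097, 0]],
])

```text
clock: 9.6
ee_pos: [0.5395, 0.1003, 0.0479]
eef_rot: [[0.157, 0.988, -0.001], [0.988, -0.157, 0.0], [-0.0, -0.001, -1.0]]
contact_force: [0.1, 0.4, -0.1]
opening: 1.0
finger_force: 0.0
```

```bash
python3 go.py .54 .10 .047 81
```

```text
now [0.5395 0.1003 0.0479] yaw 80.99 q [-0.    0.24  2.01  0.    0.9   0.16] F [ 0.1  0.4 -0.1] | shift [-0.0003  0.0005  0.0009] turn -0.0 dist 0.001
```

Request:
run_rows([
  [[0, 0, 0, 0], [0, 0, 0, 0], [0, 0, 0, 0], [0, 0, 0, 0], [0, 0, 0, 0], [0, 0, 0, 0], [0, 0, 0, 0]],
], jaw=0.0, grip_n=40)

```text
clock: 10.3
ee_pos: [0.5413, 0.1004, 0.0501]
eef_rot: [[0.156, 0.988, 0.004], [0.988, -0.156, 0.0], [0.001, 0.004, -1.0]]
contact_force: [1.2, 0.2, 5.6]
opening: 0.697
finger_force: 44.4
```

Request:
run_rows([
  [[0, 0, -0.02, 0], [0, 0, -0.05, 0], [0, 0, -0.1, 0], [0, 0, -0.15, 0], [0, 0, -0.15, 0], [0, 0, -0.15, 0]],
])

```text
clock: 10.9
ee_pos: [0.5396, 0.1004, 0.199]
eef_rot: [[0.156, 0.988, 0.001], [0.988, -0.156, -0.0], [0.0, 0.001, -1.0]]
contact_force: [-0.6, 0.2, -2.7]
opening: 0.694
finger_force: 44.4
```

```bash
python3 go.py .554 -.128 .197 82.2
```

```text
now [0.5396 0.1004 0.199 ] yaw 81.01 q [-0.    0.04  1.92 -0.    1.18  0.16] F [-0.6  0.2 -2.7] | shift [-0.2233  0.0499  0.002 ] turn -0.021 dist 0.229
```

Request:
run_rows([
  [[-0.03, 0.01, 0, -0.02], [-0.07, 0.02, 0, -0.02], [-0.11, 0.03, 0, -0.02], [-0.15, 0.04, 0, -0.02], [-0.19, 0.05, 0, -0.02], [-0.21, 0.05, 0, -0.021], [-0.223, 0.05, 0, -0.021], [-0.223, 0.05, 0.02, -0.021], [-0.223, 0.05, 0.02, -0.021], [-0.223, 0.05, 0.02, -0.021]],
])

```text
clock: 11.9
ee_pos: [0.5529, -0.1266, 0.1763]
eef_rot: [[0.135, 0.991, -0.004], [0.991, -0.135, 0.002], [0.001, -0.004, -1.0]]
contact_force: [0.7, 0.2, -0.2]
opening: 0.696
finger_force: 44.1
```

```bash
python3 go.py .554 -.128 .18 82.2
```

Run:
```python
from h import *
from bench import bot
c=bot.read_camera("scene");np.savez("scene3.npz",**c)
u,v=proj(c,(.554,-.128,.1)).astype(int);print(u,v)
a=cv2.resize(c["color"][v-50:v+40,u-60:u+60,::-1],(800,600),interpolation=cv2.INTER_CUBIC);cv2.imwrite("pics/m4.png",a)
```

```text
now [ 0.5529 -0.1266  0.1763] yaw 82.25 q [-0.4   0.11  1.89  0.    1.15 -0.27] F [ 0.7  0.2 -0.2] | shift [-0.0012  0.0012 -0.0037] turn 0.001 dist 0.004
380 188
```

View pics/m4.png

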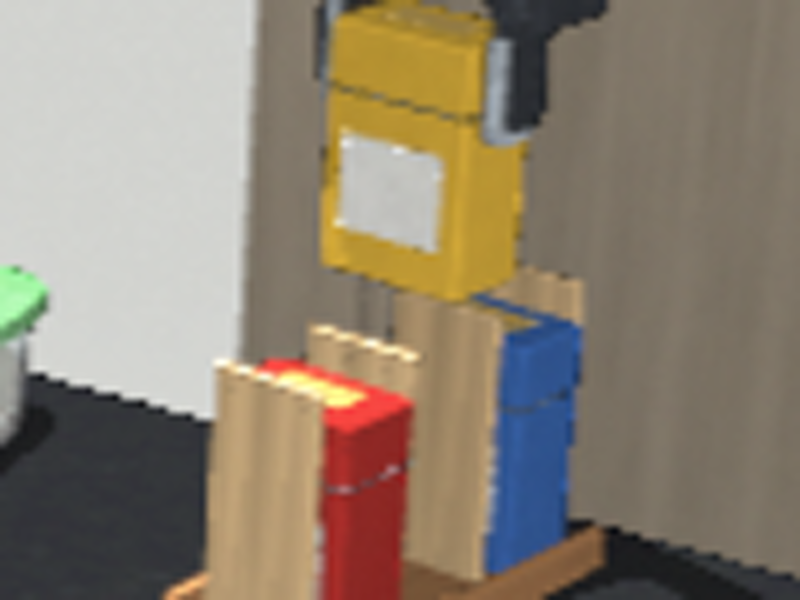

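The tin hangs over the bay. In the crop its bottom corners are at (322,262), (463,300) and (516,274), and the divider top edges run (218,362)–(322,400) and (310,328)–(418,358). I'll compare them in the same camera.

Run:
```python
from h import *
c=load("scene3");Q=lambda x,y,z:plane(c,320+x*.15,138+y*.15,z)[:2]
l,f,r=[Q(*p,.1285) for p in((322,262),(463,300),(516,274))]
b=np.array([.55413,-.1286]) 
print("tin",np.linalg.norm(l-f),np.linalg.norm(f-r),"centre",(l+r)/2,"ang",np.degrees(np.arctan2(*(l-f)[::-1])))
for n,p,q in(("d1",(218,362),(322,400)),("d2",(310,328),(418,358)),("d3",(397,292),(503,322))):
    P,R=Q(*p,.108),Q(*q,.108);print(n,P.round(4),R.round(4),np.linalg.norm(P-R).round(4),"mid",((P+R)/2).round(4),np.degrees(np.arctan2(*(P-R)[::-1])).round(1))
print("d4 front end",Q(582,285,.108))
```

```text
tin 0.05741545242453723 0.034265495970737234 centre [ 0.54649972 -0.1233512 ] ang -3.786640651964082
d1 [ 0.5818 -0.05  ] [ 0.5361 -0.0413] 0.0465 mid [ 0.559  -0.0457] -10.8
d2 [ 0.5734 -0.0973] [ 0.5294 -0.0948] 0.0441 mid [ 0.5514 -0.096 ] -3.3
d3 [ 0.567  -0.1476] [ 0.5226 -0.1436] 0.0446 mid [ 0.5448 -0.1456] -5.2
d4 front end [ 0.51760956 -0.19467511]
```

Tin and bay agree to about 1.5 mm. I'll lower it slowly.

Request:
run_rows([
  [[0, 0.001, 0.01, 0], [0, 0.001, 0.02, 0], [0, 0.001, 0.03, 0], [0, 0.001, 0.04, 0], [0, 0.001, 0.05, 0], [0, 0.001, 0.06, 0], [0, 0.001, 0.07, 0], [0, 0.001, 0.08, 0], [0, 0.001, 0.08, 0]],
])

```text
clock: 12.85
ee_pos: [0.554, -0.1274, 0.0962]
eef_rot: [[0.136, 0.991, -0.003], [0.991, -0.136, 0.002], [0.001, -0.004, -1.0]]
contact_force: [-0.2, 0.1, -2.3]
opening: 0.699
finger_force: 44.1
```

```bash
python3 go.py .554 -.128 .053 82.2
```

```text
now [ 0.554  -0.1274  0.0962] yaw 82.2 q [-0.4   0.21  1.94  0.    1.   -0.27] F [-0.2  0.1 -2.3] | shift [-0.0006  0.0003  0.0432] turn 0.0 dist 0.043
```

No contact. Continuing down.

Request:
run_rows([
  [[0, 0, 0.01, 0], [0, 0, 0.02, 0], [0, 0, 0.03, 0], [0, 0, 0.035, 0], [0, 0, 0.038, 0], [0, 0, 0.04, 0], [0, 0, 0.04, 0]],
])

```text
clock: 13.55
ee_pos: [0.5552, -0.1279, 0.0583]
eef_rot: [[0.136, 0.991, -0.0], [0.991, -0.136, 0.0], [0.0, -0.0, -1.0]]
contact_force: [-0.3, 0.4, -2.1]
opening: 0.692
finger_force: 44.1
```

```bash
python3 go.py .554 -.128 .053 82.2
```

```text
now [ 0.5552 -0.1279  0.0583] yaw 82.21 q [-0.4   0.26  1.95 -0.    0.93 -0.27] F [-0.3  0.4 -2.1] | shift [-0.0003 -0.0012  0.0053] turn 0.0 dist 0.005
```

Request:
run_rows([
  [[0, 0, 0.002, 0], [0, 0, 0.003, 0], [0, 0, 0.004, 0], [0, 0, 0.005, 0], [0, 0, 0.005, 0]],
])

```text
clock: 14.05
ee_pos: [0.5557, -0.1281, 0.056]
eef_rot: [[0.135, 0.991, -0.001], [0.991, -0.135, -0.0], [-0.0, -0.001, -1.0]]
contact_force: [-4.5, 1.8, 10.1]
opening: 0.7
finger_force: 45.6
```

Contact comes at TCP z 0.056, which is the 0.050 measured on the worktop plus the 0.006 base. The tin is on the floor of the bay, so I'll release, retreat and check.

Request:
run_rows([
  [[0, 0, -0.002, 0], [0, 0, -0.002, 0], [0, 0, -0.002, 0], [0, 0, -0.002, 0], [0, 0, -0.002, 0], [0, 0, -0.002, 0]],
], jaw=1.0)

```text
clock: 14.65
ee_pos: [0.5551, -0.1278, 0.0551]
eef_rot: [[0.136, 0.991, -0.0], [0.991, -0.136, 0.0], [0.0, -0.0, -1.0]]
contact_force: [-0.1, -0.5, 0.1]
opening: 0.996
finger_force: 0.0
```

Request:
run_rows([
  [[0, 0, -0.02, 0], [0, 0, -0.05, 0], [0, 0, -0.09, 0], [0, 0, -0.14, 0], [0, 0, -0.18, 0], [0, 0, -0.18, 0], [0, 0, -0.18, 0]],
])

```text
clock: 15.35
ee_pos: [0.5557, -0.1281, 0.2367]
eef_rot: [[0.136, 0.991, 0.003], [0.991, -0.136, -0.001], [-0.001, 0.003, -1.0]]
contact_force: [-0.5, 0.5, -0.8]
opening: 1.002
finger_force: 0.0
```

```bash
python3 go.py .48 .2 .2 -9
```

Run:
```python
from h import *
from bench import bot
c=bot.read_camera("scene");np.savez("scene4.npz",**c)
a=cv2.resize(c["color"][138:228,320:440,::-1],(800,600),interpolation=cv2.INTER_CUBIC);cv2.imwrite("pics/m5.png",a)
```

```text
now [ 0.5557 -0.1281  0.2367] yaw 82.21 q [-0.4   0.05  1.83 -0.    1.25 -0.27] F [-0.5  0.5 -0.8] | shift [ 0.3148 -0.1196  0.0361] turn 1.592 dist 0.339
```

View pics/m5.png

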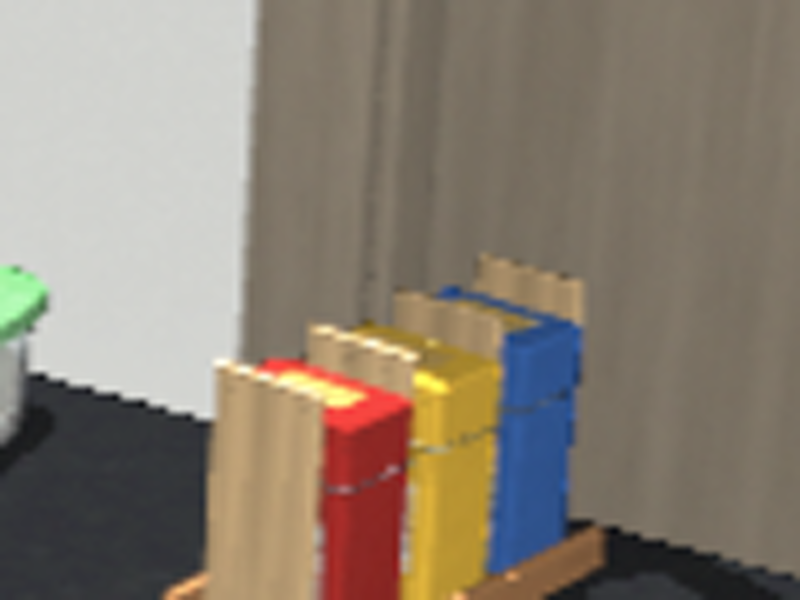

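The yellow tin sits in line with the red and blue ones. The front top corners are at (410,403), (498,366) and (581,328), so yellow lies at their midpoint and fully down. On to the switch.

```bash
python3 go.py .4446 .36 .2 -9; python3 go.py .5557 -.1281 .2 -9
```

```text
now [ 0.5548 -0.1277  0.2346] yaw 82.21 q [-0.4   0.05  1.84  0.    1.25 -0.27] F [-0.  -0.6 -1.2] | shift [ 0.4682 -0.1753  0.0349] turn 1.592 dist 0.501
now [ 0.5548 -0.1277  0.2346] yaw 82.21 q [-0.4   0.05  1.84  0.    1.25 -0.27] F [-0.  -0.6 -1.2] | shift [-0.0003  0.001   0.0346] turn 1.592 dist 0.035
```

Request:
run_rows([
  [[0.04, -0.015, 0, 0.14], [0.08, -0.03, 0, 0.28], [0.12, -0.045, 0, 0.42], [0.16, -0.06, 0, 0.56], [0.2, -0.075, 0, 0.7], [0.24, -0.09, 0, 0.84], [0.28, -0.105, 0, 0.98], [0.32, -0.12, 0, 1.12], [0.36, -0.135, 0, 1.26], [0.4, -0.15, 0, 1.4], [0.44, -0.165, 0, 1.54], [0.468, -0.175, 0, 1.592]],
], jaw=0.0, grip_n=40)

```text
clock: 16.6
ee_pos: [0.4432, 0.3611, 0.2323]
eef_rot: [[0.987, -0.159, -0.005], [-0.159, -0.987, -0.002], [-0.004, 0.003, -1.0]]
contact_force: [0.7, 0.3, 0.3]
opening: -0.001
finger_force: 0.0
```

Request:
run_rows([
  [[0, 0, 0, 0], [0, 0, 0, 0]],
])

```text
clock: 16.8
ee_pos: [0.4441, 0.3593, 0.2327]
eef_rot: [[0.988, -0.154, -0.004], [-0.154, -0.988, -0.003], [-0.003, 0.003, -1.0]]
contact_force: [-0.1, -0.2, -0.4]
opening: -0.002
finger_force: 0.0
```

```bash
python3 go.py .4446 .36 .036 -9.2
```

Run:
```python
from h import *
from bench import bot
c=bot.read_camera("scene");np.savez("scene5.npz",**c)
a=cv2.resize(c["color"][210:360,205:355,::-1],(600,600),interpolation=cv2.INTER_CUBIC);cv2.imwrite("pics/m6.png",a)
```

```text
now [0.4441 0.3593 0.2327] yaw -8.88 q [ 0.5   0.06  1.83 -0.    1.25  2.23] F [-0.1 -0.2 -0.4] | shift [ 0.0011 -0.0014  0.1967] turn 0.006 dist 0.197
```

View pics/m6.png

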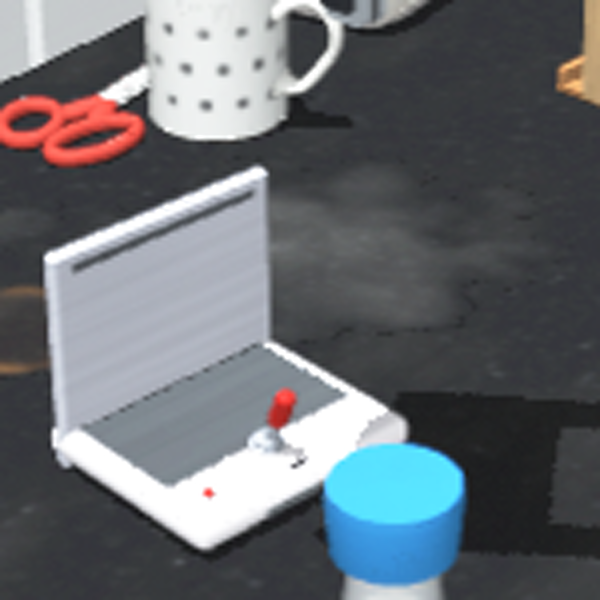

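The switch is off, leaning to the robot, with its pivot at crop (266,440) and its tip at (287,395). The plate is clear.

Run:
```python
from h import *
c=load("scene5");b=np.array([-.003,.006,0])
print("pivot",plane(c,271.5,320,.02)-b,"tip",plane(c,276.7,308.7,.05)-b)
```

```text
pivot [0.49439799 0.3500741  0.02      ] tip [0.48018969 0.35298841 0.05      ]
```

Request:
run_rows([
  [[0.001, -0.001, 0.04, 0], [0.001, -0.001, 0.08, 0], [0.001, -0.001, 0.12, 0], [0.001, -0.001, 0.15, 0], [0.001, -0.001, 0.17, 0], [0.001, -0.001, 0.19, 0], [0.001, -0.001, 0.196, 0], [0.001, -0.001, 0.196, 0]],
])

```text
clock: 17.65
ee_pos: [0.4459, 0.3588, 0.038]
eef_rot: [[0.987, -0.158, -0.003], [-0.158, -0.987, -0.002], [-0.002, 0.002, -1.0]]
contact_force: [1.1, -0.7, -0.2]
opening: 0.001
finger_force: 0.0
```

```bash
python3 go.py .488 .3535 .036 -9
```

```text
now [0.4459 0.3588 0.038 ] yaw -9.08 q [ 0.5   0.3   1.95 -0.    0.89  2.23] F [ 1.1 -0.7 -0.2] | shift [ 0.0424 -0.0014  0.0019] turn -0.001 dist 0.042
```

Request:
run_rows([
  [[0.008, 0, 0, 0], [0.016, 0, 0, 0], [0.024, 0, 0, 0], [0.03, 0, 0, 0], [0.036, 0, 0, 0], [0.042, 0, 0, 0], [0.048, 0, 0, 0], [0.051, 0, 0, 0], [0.051, 0, 0, 0]],
])

```text
clock: 18.55
ee_pos: [0.4897, 0.3534, 0.0387]
eef_rot: [[0.987, -0.158, -0.019], [-0.158, -0.987, -0.001], [-0.019, 0.004, -1.0]]
contact_force: [-18.9, 3.6, 11.7]
opening: -0.001
finger_force: 11.1
```

Request:
run_rows([
  [[-0.02, 0, 0, 0], [-0.045, 0, 0, 0], [-0.055, 0, -0.04, 0], [-0.055, 0, -0.09, 0], [-0.055, 0, -0.14, 0], [-0.055, 0, -0.19, 0], [-0.055, 0, -0.19, 0], [-0.055, 0, -0.19, 0]],
])

```text
clock: 19.35
ee_pos: [0.4435, 0.3614, 0.2315]
eef_rot: [[0.988, -0.156, 0.004], [-0.156, -0.988, 0.002], [0.004, -0.003, -1.0]]
contact_force: [-0.2, -0.6, -0.6]
opening: 0.0
finger_force: 0.0
```

Run:
```python
from h import *
from bench import bot
c=bot.read_camera("scene")["color"][:,:,::-1]
a=cv2.resize(c[210:360,205:355],(400,400),interpolation=cv2.INTER_CUBIC);b=cv2.resize(c[138:258,320:440],(400,400),interpolation=cv2.INTER_CUBIC);cv2.imwrite("pics/m7.png",np.hstack([a,b]))
```

```text
(no output)
```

View pics/m7.png

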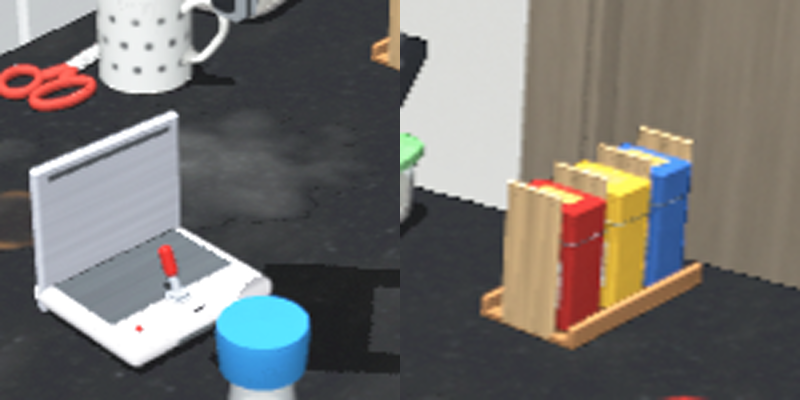

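The switch now leans towards the guard, with its tip at (167,250) and base at (175,290), and it was pushed against its stop. The yellow tin stands in the middle bay. Nothing touches the robot.

```bash
python3 -c "
from bench import bot
print(bot.job_done())"
```

```text
the job is handed in; nothing more can be done
None
```

The tea tin stands released and upright in the middle bay, then the switch was flipped on against its stop, and I handed the job in at about 19 s; the hand-in returned no verdict.

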